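Close the candle box: inner flap, then lid

TASK

Close up the wooden candle box: gently push the upright inner flap over and down until it lies flat inside the box, and then, with the flap down, swing the lid over it until it is fully shut. Only push with the fingertips or the outside of the fingers: do not take the flap or the lid between the fingers, do not force them, and leave the mug, egg timer, spice jar and tin standing where they are.

Things in the scene. Friction and masses are not known exactly. Their poses are not given: they have to be found in the camera images.
- box: Open brown wooden box, fixed to the table, 180 (x) x 180 (y) x 90 mm high, walls 8 mm, open at the top, with candles and matches on its floor. Origin: centre of its underside, on the table. Its own x axis points level from the front wall (x = -90 mm) to the wall that carries the lid's hinge (x = +90 mm); y runs along both hinges, z up.
- flap (a joint): Inner flap, pale wood with a dark free edge, 98 long x 148 wide x 5 mm, hinged just inside the front wall. Value in rad: 0 = lying flat inside the box (resting 19 mm below the rim), 1.57 = standing upright with its free edge about 170 mm above the table; at most 1.75. It folds towards the lid's hinge (the box's +x). Its hinge is stiff: it stays at any angle where it is left and about 1 N at the free edge moves it.
- flap_hinge (a point): Point on the flap's hinge line, mid-width: in the box frame at x = -74 mm, y = 0, z = 71 mm. Its axes turn with the flap: x along the flap from hinge to free edge, z normal to it (up when the flap lies flat; the face that is pushed).
- flap_edge (a point): Middle of the flap's free edge, 98 mm from the hinge line; same axes as flap_hinge.
- lid (a joint): Lid of the box, brown wood with a dark inlaid panel outside, 184 long x 184 wide x 8 mm, hinged on the rim of the box's +x wall. Value in rad: 0 = shut, lying on the rim, 1.57 = straight up (free edge about 275 mm above the table), more = leaning back beyond the hinge; at most 2.2. Its hinge is stiff: it stays at any angle where it is left and does not fall; about 3 N at the free edge moves it. Swung down too early it would strike the standing flap.
- lid_hinge (a point): Point on the lid's hinge line, mid-width, at the lid's underside: in the box frame at x = +90 mm, y = 0, z = 90 mm. Its axes turn with the lid: -x along the lid from hinge to free edge, z normal to it and outward (up when shut); the outer face lies 8 mm along +z from here.
- lid_edge (a point): Middle of the lid's free edge, half-way through its thickness, 184 mm from the hinge line; same axes as lid_hinge.
- mug: White dotted mug, 91 mm high, 82 x 114 mm with its handle, standing loose in front of the box (its -x side). Origin: centre of its underside.
- timer: White and orange egg timer, 63 mm across, 62 mm high, standing loose in front of the box. Origin: centre of its underside.
- spice: Glass spice jar with a red cap, 45 mm across, 106 mm high, standing loose beside the box at its +y side. Origin: centre of its underside.
- tin: Small teal food tin, 58 mm across, 72 mm high, standing loose behind the box (its +x side), partly under the leaning lid. Origin: centre of its underside.
There are look-alikes about, which are no part of the job. What is meant by the mug is not red or yellow, and is the larger of those in its own colour.

How it is judged:
On the way, in this order (a step that is already met when the one before it is completed fails the run):
1. the flap lies flat in the box (within 0.08 rad) while the lid is still open (over 1.2 rad) (value of joint flap below 0.08 rad and value of joint lid above 1.2 rad), for 0.2 s.
2. the lid is shut (within 0.05 rad) over the folded flap (value of joint flap below 0.08 rad and value of joint lid below 0.05 rad), for 0.2 s.
At the end, for the whole second after the job is handed in: The flap lies flat (within 0.08 rad), the lid is shut (within 0.05 rad) and at rest; mug, egg timer, spice jar and tin stand upright (within 0.3 rad) within 25 mm of where they started (all of step 2 and velocity of joint lid between -0.05 and 0.05 rad/s and distance of each of mug, timer, spice, tin from where it was at the start of the episode below 0.025 m and angle between each of mug, timer, spice, tin's own z axis and vertical below 0.3 rad); the robot touches nothing.
It fails at once if the lid is swung down (under 0.9 rad) while the flap still stands up (over 0.3 rad) (value of joint lid below 0.9 rad and value of joint flap above 0.3 rad).
It fails at once if the lid or the flap is taken between the fingers ((x of the grasp point in the frame of lid_edge between -0.004 and 0.18 m and y of the grasp point in the frame of lid_edge between -0.095 and 0.095 m and z of the grasp point in the frame of lid_edge between -0.007 and 0.007 m and contact force between the fingers and box above 0.5 N) or (x of the grasp point in the frame of flap_edge between -0.095 and 0.004 m and y of the grasp point in the frame of flap_edge between -0.077 and 0.077 m and z of the grasp point in the frame of flap_edge between -0.006 and 0.006 m and contact force between the fingers and box above 0.5 N)).
It fails at once if box, flap or lid are pressed with more than 80 N (contact force between the fingers and box above 80 N).
It fails at once if a bystander is lifted, shifted by more than 25 mm or tipped (not (distance of mug from where it was at the start of the episode below 0.025 m) or not (distance of timer from where it was at the start of the episode below 0.025 m) or not (distance of spice from where it was at the start of the episode below 0.025 m) or not (distance of tin from where it was at the start of the episode below 0.025 m) or not (angle between mug's own z axis and vertical below 0.3 rad) or not (angle between timer's own z axis and vertical below 0.3 rad) or not (angle between spice's own z axis and vertical below 0.3 rad) or not (angle between tin's own z axis and vertical below 0.3 rad)).
It also fails if it takes over 58 s, if anything falls off the work surface, if the arm or the gripper's body presses on something with over 40 N, if the wrist force passes 120 N, or if a joint passes its speed limit or range.

ROBOT

A 6-joint arm with a two-finger parallel gripper is mounted at the origin on a cart in front of the work surface, level with it; the furniture and walls round the work are solid. World frame = base frame: x ahead of the robot, y to its left, z up, the work surface at z = 0. Lengths are in m, angles in rad, forces in N, time in s.
With the tool pointing down it reaches from about 0.3 to 0.85 m from the base axis. Payload 4.2 kg.
Tool frame: the origin (TCP) lies on the centre line of the jaws, within the pads' length; the fingertips stand 17 mm ahead of it and the grasp point (between the pads) lies 2 mm behind it; z points along the fingers, y is the line along which they close (so a half turn about z gives the same grasp; the last joint's range is limited). The gripper opens to 91 mm and grips with 3 to 60 N. Pads are 32 mm wide; open, the fingers measure 118 mm over their backs; the gripper's body (76 mm by 178 mm) begins 60 mm behind the grasp point.
Start: joints at [1.249, 0.32, 1.565, -0, 1.257, -0.02], TCP at [0.171, 0.549, 0.231] pointing down, gripper open.
Joint ranges: [-3.11, 3.11], [-0.84, 2.01], [0.21, 2.61], [-1.34, 4.49], [0.05, 2.63], [-2.56, 2.56]. Speed limits (rad/s): [2.57, 2.57, 3.14, 3.14, 3.14, 3.14].

INTERFACE

Orientations are given as a unit quaternion [w, x, y, z].
In Python, from station import * gives the robot as it stands.
- The arm moves only by the tool move_arm, never from a script. Its argument "increments" is a list of rows, each a list of 2 entries, a list of its own where there are three numbers: the shift along the tool's x, y, z in cm, then the turn, a rotation vector about the tool's x, y, z in degrees. In form: [[[x, y, z], [ax, ay, az]], ...]. A call has 1 to 10 rows; each row shifts and turns the commanded pose from where the row before left it, along the tool's axes as they then stand; what a row does not reach is not made up. A row lasts 1/10 s, in which the tool goes at most 50 mm and 8.59 degrees, less where a joint would pass 70% of its speed; a pose out of reach is approached as far as the arm can. A call with a gripper value outside its range is refused whole. "grip" is the opening, from 0 (shut) to 1 (fully open), set as the call begins (left out, the last holds). The fingers move at their own pace and stop on an object; "squeeze" is the grip in N (left out, the last holds). Time passes only in rows, so rows that do not move let the fingers close. It gives the time, the measured TCP pose, the force, the opening and the grip force at its end, in the units of the state.
- read_state(): the state, without advancing time (a new reading comes with each control period).
- capture(name): name is "scene" or "top" or "wrist"; returns (picture, depth): 480x640x3 uint8, red, green, blue; 480x640 float32, m along the optical axis (not along the pixel's ray), 0 where there is no reading.
- camera_info(name): a dict with "fx", "fy", "cx", "cy" (pixels), "pose" (4x4, takes a point from camera to world coordinates). Camera axes: x right, y down, z forward; pixel columns grow to the right and rows downward; lengths in m; the calibration is good to about 2 mm. A picture is of the moment at which its call begins: read the wrist's pose just before it. camera_info takes no time and is no camera call; for the wrist camera it gives the pose at the moment of the call.
- sign_off(): hands the job in; it is judged then, once.
Trained networks look in the newest picture that a camera, given by its name, has taken for a name from the list of things; names that differ only in an ending like _2 or _b are one class to them, and where a whole thing is asked for, a point or a joint stands for the part that bears it (a point fixed in the world has none). Each returns a list of dicts, best first, with "score" (0 to 1); they miss things now and then, are a little off and sometimes report something else, mostly with a low value. They report only what shows in the picture. A call takes as long as a camera call. They do not tell look-alikes from the thing itself.
- find_in(camera, label): "rect" ([left, top, width, height] in pixels, round what is visible of it).
The state is a dict: "time": time; "joint_pos": joint angles; "joint_vel": joint speeds; "effort": joint torques, N m; "eef_pos": TCP position; "ee_rot": TCP orientation; "contact_force": force on the tool from outside, world axes, zero at the start; "moment": the same for the moment, N m; "gripper_width": opening from 0.0 (shut) to 1.0 (fully open); "grasp_force": force on a finger pad.
Only numpy, scipy, OpenCV 4.12 (cv2) and the standard library are available. Lean on these libraries where they do the work, as an engineer would, in place of code of your own. Each camera call takes 0.05 s, during which the arm holds its last target. There are 200 camera calls.

## Working session

There is one attempt and no reset: what is moved stays moved. The work goes in short steps, Python scripts to look and compute and a tool call to move; the robot and the scene stay as the last step left them, time stands still between calls to the robot, and variables do not carry over. Pictures are saved under pics/ and viewed, at most 10 in all, crops included, and the job is handed in when it is done.

Besides the shell and the picture viewer there is one more tool, called after "Call:" as name(argument=value, ...) on one line, values as JSON. move_arm: Moves the arm, as the interface text tells. Its arguments: {"type":"object","properties":{"increments":{"type":"array","items":{"type":"array"}},"grip":{"type":"number"},"squeeze":{"type":"number"}},"required":["increments"]}

```bash
mkdir -p pics; cat > h.py <<'E'
from station import *
import numpy as np, cv2
def pts(depth,info):
    v,u=np.mgrid[0:480,0:640]; z=depth
    P=np.stack([(u-info['cx'])/info['fx']*z,(v-info['cy'])/info['fy']*z,z],-1)
    T=np.array(info['pose']); return P@T[:3,:3].T+T[:3,3]
E
python3 - <<'E'
from h import *
s=read_state(); print(s['time'],s['eef_pos'],s['ee_rot'])
for c in ['scene','top']:
    im,d=capture(c); i=camera_info(c); cv2.imwrite(f'pics/{c}0.png',im[:,:,::-1]); P=pts(d,i); np.save(f'{c}.npy',P)
    print(c,np.round(i['pose'],3).tolist(),i['fx'])
    for n in ['box','flap','lid','mug','timer','spice','tin']:
        for r in find_in(c,n)[:3]:
            l,t,w,h=r['rect']; u,v=int(l+w/2),int(t+h/2)
            Q=P[max(v-3,0):v+4,max(u-3,0):u+4].reshape(-1,3)
            print(n,round(r['score'],2),np.round(r['rect']).tolist(),np.round(np.median(Q,0),3))
print(read_state()['time'])
E
```

```text
0.0 [0.1707786  0.54855595 0.23011247] [-1.42631991e-04  1.50341733e-01  9.88633695e-01 -8.72310715e-04]
scene [[0.804, -0.322, 0.5, 0.065], [-0.595, -0.442, 0.672, -0.639], [0.004, -0.837, -0.547, 0.577], [0.0, 0.0, 0.0, 1.0]] 504.21387579657767
box 0.73 [237.0, 115.0, 74.0, 139.0] [0.46  0.015 0.179]
box 0.71 [235.0, 116.0, 169.0, 193.0] [0.573 0.039 0.072]
flap 0.85 [375.0, 183.0, 17.0, 89.0] [ 0.571 -0.141  0.132]
lid 0.92 [234.0, 115.0, 76.0, 141.0] [0.45  0.01  0.182]
mug 0.9 [405.0, 270.0, 87.0, 72.0] [ 0.563 -0.298  0.076]
mug 0.69 [304.0, 177.0, 29.0, 26.0] [0.644 0.137 0.057]
mug 0.66 [208.0, 292.0, 80.0, 81.0] [ 0.29  -0.176  0.084]
timer 0.57 [419.0, 246.0, 42.0, 41.0] [ 0.663 -0.198  0.044]
spice 0.6 [316.0, 256.0, 30.0, 69.0] [ 0.446 -0.164  0.074]
tin 0.56 [226.0, 238.0, 38.0, 48.0] [0.388 0.006 0.053]
top [[-0.011, -0.983, 0.185, 0.261], [-1.0, 0.009, -0.007, -0.013], [0.005, -0.185, -0.983, 1.395], [0.0, 0.0, 0.0, 1.0]] 603.5758172676636
box 0.57 [244.0, 178.0, 148.0, 119.0] [ 0.546 -0.036  0.01 ]
box 0.39 [364.0, 164.0, 30.0, 29.0] [ 0.675 -0.18   0.061]
flap 0.84 [337.0, 179.0, 43.0, 57.0] [ 0.585 -0.121  0.168]
lid 0.64 [244.0, 218.0, 86.0, 79.0] [0.47  0.03  0.195]
mug 0.88 [214.0, 175.0, 32.0, 30.0] [0.656 0.165 0.04 ]
mug 0.69 [348.0, 315.0, 45.0, 52.0] [ 0.307 -0.149  0.055]
mug 0.63 [407.0, 189.0, 41.0, 45.0] [ 0.598 -0.288  0.055]
timer 0.84 [365.0, 166.0, 29.0, 24.0] [ 0.675 -0.18   0.061]
timer 0.3 [275.0, 283.0, 28.0, 35.0] [0.396 0.028 0.07 ]
spice 0.92 [355.0, 259.0, 24.0, 22.0] [ 0.455 -0.142  0.107]
tin 0.78 [276.0, 282.0, 24.0, 33.0] [0.4   0.032 0.069]
0.8
```

View pics/scene0.png

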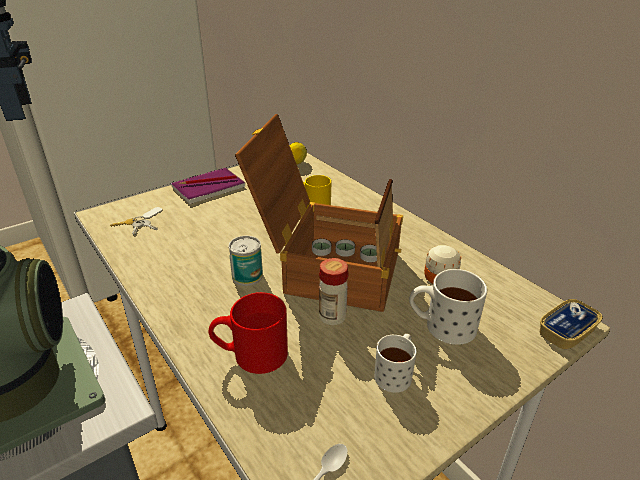

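View pics/top0.png

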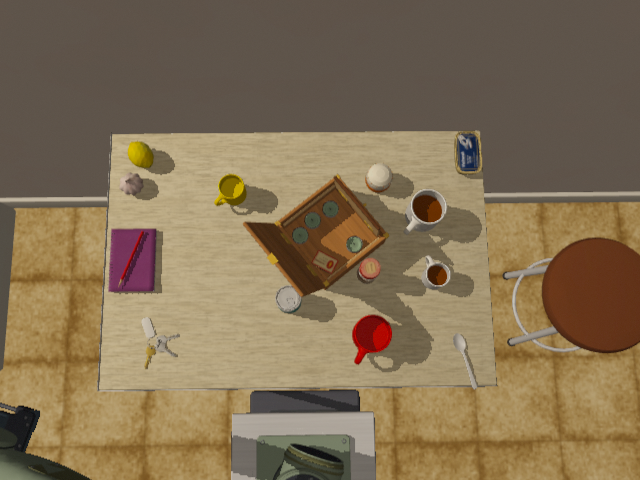

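The scene picture shows the box at about (320,250), with the lid leaning back at (272,185) and the flap upright at (385,220). Mug candidates in the scene picture are: large white dotted (455,305), small white dotted (395,362), red (260,332) and yellow (318,190). The mug meant is the large white dotted one at (455,305), which is (427,208) in the top picture. The timer is at (442,262), the spice jar at (333,290) and the tin at (246,258).

```bash
cat > fit.py <<'E'
from h import *
from scipy.optimize import least_squares
P=np.concatenate([np.load('scene.npy').reshape(-1,3),np.load('top.npy').reshape(-1,3)])
m=(np.linalg.norm(P[:,:2]-[.53,-.06],axis=1)<.19)
Q=P[m]
rim=Q[(abs(Q[:,2]-.09)<.004)]
# robust rim fit: distance to square outline (mid-wall +-86) in box frame
def bx(p,X): c,s=np.cos(p[2]),np.sin(p[2]); d=X[:,:2]-p[:2]; return np.c_[d@[c,s],d@[-s,c]]
def res(p):
    b=np.abs(bx(p,rim)); return np.abs(b.max(1)-.086)
best=min((least_squares(res,[.53+dx,-.06+dy,a],loss='soft_l1',f_scale=.003) for dx in(-.02,0,.02) for dy in(-.02,0,.02) for a in (1.9,2.1,2.3)),key=lambda r:r.cost)
p=best.x; print('box',p,np.degrees(p[2]),len(rim),np.median(res(p)))
B=np.c_[bx(p,Q),Q[:,2]]
f=B[(B[:,2]>.105)&(B[:,0]<-.03)&(abs(B[:,1])<.078)]
l=B[(B[:,2]>.11)&(B[:,0]>.08)&(abs(B[:,1])<.09)&(B[:,0]<.25)]
print('flap n',len(f),'x range',np.percentile(f[:,0],[1,50,99]),'zmax',np.percentile(f[:,2],99),'y',np.percentile(f[:,1],[1,99]))
k=np.polyfit(f[:,2],f[:,0],1);print('flap x=',k,'ang',np.pi/2+np.arctan(-k[0]))
print('flap est', np.median(np.arctan2(f[:,2]-.071,f[:,0]+.074)))
print('lid n',len(l),'zmax',np.percentile(l[:,2],99.5),'xmax',l[:,0].max(),'y',np.percentile(l[:,1],[1,99]))
a=np.arctan2(l[:,2]-.09,-(l[:,0]-.09)); print('lid est',np.percentile(a,[10,50,90]))
np.save('box.npy',p)
for n,c in [('mug',(.598,-.288)),('timer',(.675,-.18)),('spice',(.455,-.142)),('tin',(.40,.032)),('red',(.307,-.149)),('yel',(.656,.165))]:
    w=P[(np.linalg.norm(P[:,:2]-c,axis=1)<.07)&(P[:,2]>.035)&(P[:,2]<.12)]; b=bx(p,w)
    print(n,'box',bx(p,np.array([c]))[0],'range x',np.percentile(b[:,0],[1,99]),'y',np.percentile(b[:,1],[1,99]),'z',np.percentile(w[:,2],99))
E
python3 fit.py
python3 - <<'E'
import cv2
a=cv2.imread('pics/scene0.png')[100:350,200:500]; cv2.imwrite('pics/crop.png',cv2.resize(a,None,fx=2.4,fy=2.4))
E
```

```text
box [ 0.54925163 -0.06780365  2.23425427] 128.01334018558217 2306 0.0024608296578174857
flap n 1179 x range [-0.07341153 -0.0671645  -0.06041957] zmax 0.1751215073693311 y [-0.07347668  0.07247797]
flap x= [ 0.11951523 -0.08465618] ang 1.4518453165336191
flap est 1.4905952694723887
lid n 6898 zmax 0.26645559670309166 xmax 0.1608311900844852 y [-0.08755928  0.08942027]
lid est [1.88815128 1.9012789  1.91490242]
mug box [-0.20350696  0.09719956] range x [-0.24047842 -0.13708206] y [0.05427477 0.13337077] z 0.09231780333025232
timer box [-0.16583734 -0.02997748] range x [-0.20423763 -0.1466242 ] y [-0.06341863 -0.00784607] z 0.06645028649722005
spice box [-0.0004125   0.11995123] range x [-0.06074226  0.059424  ] y [0.07564018 0.14223261] z 0.10968855428055548
tin box [0.1705479  0.05612692] range x [0.14016052 0.19520107] y [0.02856556 0.08467167] z 0.07563331214151804
red box [0.08521748 0.24086652] range x [0.0337603  0.13606922] y [0.19275732 0.27152195] z 0.09280091535864674
yel box [ 0.11767796 -0.2274745 ] range x [0.08242838 0.16098374] y [-0.25640415 -0.19691843] z 0.06884055251880628
```

View pics/crop.png

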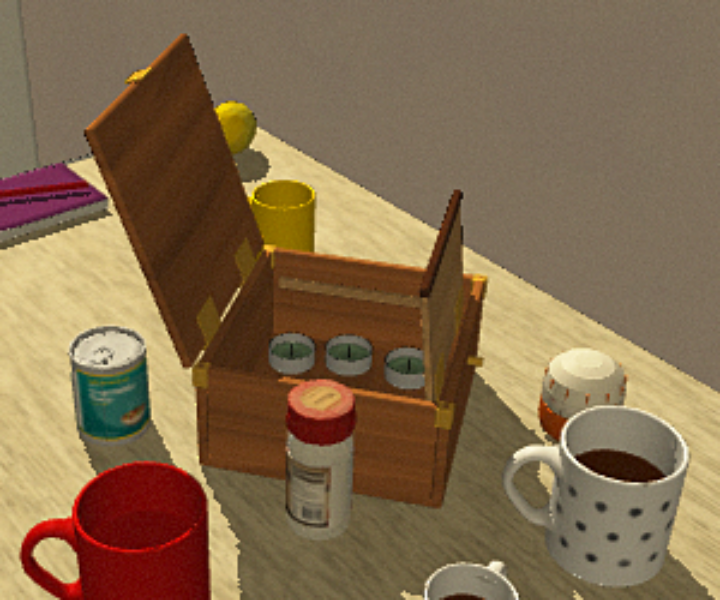

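The crop confirms the flap standing at about (440,300) and the lid leaning back at about (190,200). The large dotted mug at (620,490) is the one to leave alone, with the small one at (470,585). The box fit puts its centre at (0.549,-0.068), its x axis at 128°, the lid at about 1.90 rad and the flap at about 1.47 rad.

With a 34.7° yaw about tool z, tool x lines up with box x, tool y with box -y and tool z points down. I'll shut the gripper, rise and align.

Call:
move_arm(increments=[[[0, 0, -2.4], [0, 0, 6.94]], [[0, 0, -2.4], [0, 0, 6.94]], [[0, 0, -2.4], [0, 0, 6.94]], [[0, 0, -2.4], [0, 0, 6.94]], [[0, 0, -2.4], [0, 0, 6.94]], [[-3, -0.5, 0], [0, 0, 0]], [[-4, -0.5, 0], [0, 0, 0]], [[-4, -0.5, 0], [0, 0, 0]], [[-4, -0.5, 0], [0, 0, 0]], [[-4, -0.5, 0], [0, 0, 0]]], grip=0)

```text
time: 1.8
eef_pos: [0.2687, 0.3825, 0.3511]
ee_rot: [0.0, 0.438, 0.899, 0.0]
contact_force: [0.6, 1.2, -0.3]
gripper_width: 0.153
grasp_force: 0.0
```

```bash
cat >> h.py <<'E'
def where():
    from scipy.spatial.transform import Rotation as Ro
    s=read_state(); p=np.load('box.npy'); c,n=np.cos(p[2]),np.sin(p[2]); e=np.array(s['eef_pos']); d=e[:2]-p[:2]
    w,x,y,z=s['ee_rot']; R=Ro.from_quat([x,y,z,w]).as_matrix(); W=np.array([[c,n,0],[-n,c,0],[0,0,1]])
    print('t',s['time'],'box xyz(cm)',np.round(100*np.r_[d@[c,n],d@[-n,c],e[2]],1),'tip z',round(100*e[2]-1.7,1),'R in box\n',np.round(W@R,3).tolist(),'F box',np.round(W@np.array(s['contact_force']),1),'grip',s['gripper_width'],'j',np.round(s['joint_pos'],2))
E
python3 -c "from h import *;where()"
```

```text
t 1.8 box xyz(cm) [52.8 -5.6 35.1] tip z 33.4 R in box
 [[1.0, 0.0, -0.0], [0.0, -1.0, -0.001], [-0.0, 0.001, -1.0]] F box [ 0.6 -1.2 -0.3] grip 0.15251569058524592 j [ 0.93  0.09  1.56 -0.    1.49  0.27]
```

Call:
move_arm(increments=[[[-4, -0.6, 0], [0, 0, 0]], [[-4, -0.6, 0], [0, 0, 0]], [[-4, -0.6, 0], [0, 0, 0]], [[-4, -0.6, 0], [0, 0, 0]], [[-4, -0.6, 0], [0, 0, 0]], [[-4, -0.6, 0], [0, 0, 0]], [[-4, -0.6, 0], [0, 0, 0]], [[-4, -0.6, 0], [0, 0, 0]], [[-4, -0.6, 0], [0, 0, 0]], [[-4, -0.6, 0], [0, 0, 0]]])

```text
time: 2.8
eef_pos: [0.4678, 0.0302, 0.3512]
ee_rot: [0.0, 0.438, 0.899, 0.0]
contact_force: [1.2, 0.1, -0.0]
gripper_width: 0.004
grasp_force: 0.0
```

Call:
move_arm(increments=[[[-4, -0.6, 0], [0, 0, 0]], [[-4, -0.6, 0], [0, 0, 0]], [[-4, -0.6, 0], [0, 0, 0]], [[-4, 0, 0], [0, 0, 0]], [[-4, 0, 0], [0, 0, 0]], [[-3, 0, 0], [0, 0, 0]], [[-1.5, 0, 0], [0, 0, 0]], [[0, 0, 0], [0, 0, 0]]])

```text
time: 3.6
eef_pos: [0.6048, -0.174, 0.3497]
ee_rot: [-0.001, 0.439, 0.898, -0.0]
contact_force: [0.4, 0.4, 0.8]
gripper_width: 0.003
grasp_force: 0.0
```

```bash
python3 -c "
from h import *;where()
im,d=capture('scene');P=pts(d,camera_info('scene'));cv2.imwrite('pics/s1.png',im[:,:,::-1])"
```

```text
t 3.6 box xyz(cm) [-11.8   2.2  35. ] tip z 33.3 R in box
 [[1.0, -0.002, 0.001], [-0.002, -1.0, 0.001], [0.001, -0.001, -1.0]] F box [ 0.  -0.6  0.8] grip 0.0026749117087986126 j [-0.3   0.37  1.2  -0.    1.57 -0.96]
```

View pics/s1.png

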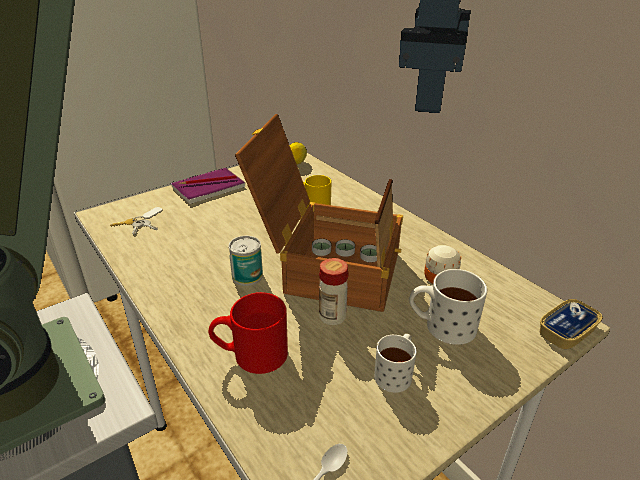

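The closed fingers hang in front of and above the flap, tips at about (428,110), with the flap at (385,220) and everything undisturbed. Next I descend and touch the flap's outer face.

Call:
move_arm(increments=[[[0, 0, 3.5], [0, 0, 0]], [[0, 0, 4], [0, 0, 0]], [[0, 0, 4], [0, 0, 0]], [[0, 0, 4], [0, 0, 0]], [[0, 0, 2.5], [0, 0, 0]], [[0, 0, 1.3], [0, 0, 0]], [[0.8, 0, 0], [0, 0, 0]], [[0.8, 0, 0], [0, 0, 0]], [[0.8, 0, 0], [0, 0, 0]], [[0, 0, 0], [0, 0, 0]]])

```text
time: 4.65
eef_pos: [0.589, -0.1524, 0.1597]
ee_rot: [0.001, 0.438, 0.899, 0.0]
contact_force: [0.4, -1.0, 1.3]
gripper_width: -0.0
grasp_force: 0.0
```

```bash
python3 -c "
from h import *;where()"
```

```text
t 4.65 box xyz(cm) [-9.1  2.1 16. ] tip z 14.3 R in box
 [[1.0, 0.001, -0.002], [0.001, -1.0, -0.002], [-0.002, 0.002, -1.0]] F box [-1.   0.3  1.3] grip -0.00018956173974677846 j [-0.27  0.42  1.59  0.    1.12 -0.94]
```

Call:
move_arm(increments=[[[0.8, 0, 0.2], [0, 0, 0]], [[0.8, 0, 0.2], [0, 0, 0]], [[0.8, 0, 0.2], [0, 0, 0]], [[0.95, 0, 0.5], [0, 0, 0]], [[0.95, 0, 0.5], [0, 0, 0]], [[0.75, 0, 0.75], [0, 0, 0]], [[0.75, 0, 0.75], [0, 0, 0]], [[0.5, 0, 0.9], [0, 0, 0]], [[0.5, 0, 0.9], [0, 0, 0]], [[0, 0, 0], [0, 0, 0]]])

```text
time: 5.65
eef_pos: [0.5457, -0.099, 0.1071]
ee_rot: [-0.002, 0.438, 0.899, -0.0]
contact_force: [-0.3, 0.3, -0.6]
gripper_width: 0.005
grasp_force: 0.0
```

```bash
python3 -c "
from h import *;where()
im,d=capture('scene');cv2.imwrite('pics/s2.png',im[100:350,200:500,::-1])"
```

```text
t 5.65 box xyz(cm) [-2.2  2.2 10.7] tip z 9.0 R in box
 [[1.0, 0.0, 0.003], [0.0, -1.0, 0.002], [0.003, -0.002, -1.0]] F box [ 0.4  0.1 -0.6] grip 0.004686220232165659 j [-0.2   0.4   1.79  0.    0.96 -0.86]
```

View pics/s2.png

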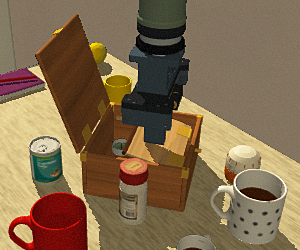

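The flap has folded down ahead of the fingertips at crop pixel (170,140), and it's nearly level. I'll press it gently down the rest of the way.

Call:
move_arm(increments=[[[0.3, 0, 0.6], [0, 0, 0]], [[0.2, 0, 0.5], [0, 0, 0]], [[0.2, 0, 0.3], [0, 0, 0]], [[0, 0, 0.2], [0, 0, 0]], [[0, 0, 0], [0, 0, 0]]])

```text
time: 6.2
eef_pos: [0.5426, -0.0942, 0.0926]
ee_rot: [-0.0, 0.438, 0.899, -0.0]
contact_force: [-0.9, -0.4, 0.8]
gripper_width: 0.005
grasp_force: 0.0
```

```bash
python3 -c "
from h import *;where()"
```

```text
t 6.2 box xyz(cm) [-1.7  2.1  9.3] tip z 7.6 R in box
 [[1.0, -0.0, 0.001], [-0.0, -1.0, 0.0], [0.001, -0.0, -1.0]] F box [0.2 0.9 0.8] grip 0.004513806629313278 j [-0.19  0.41  1.81  0.    0.92 -0.86]
```

Call:
move_arm(increments=[[[0, 0, 0.15], [0, 0, 0]], [[0, 0, 0.15], [0, 0, 0]], [[0, 0, 0.1], [0, 0, 0]], [[0, 0, 0], [0, 0, 0]]])

```text
time: 6.6
eef_pos: [0.543, -0.0943, 0.0906]
ee_rot: [0.0, 0.438, 0.899, 0.0]
contact_force: [-3.5, 0.6, 11.0]
gripper_width: 0.008
grasp_force: 5.5
```

Call:
move_arm(increments=[[[0, 0, 0.1], [0, 0, 0]], [[0, 0, 0.1], [0, 0, 0]], [[0, 0, 0], [0, 0, 0]], [[0, 0, 0], [0, 0, 0]]])

```text
time: 7.0
eef_pos: [0.543, -0.0943, 0.0904]
ee_rot: [0.001, 0.438, 0.899, 0.0]
contact_force: [-7.0, 1.6, 22.3]
gripper_width: 0.005
grasp_force: 11.1
```

```bash
python3 -c "
from h import *;where()"
```

```text
t 7.0 box xyz(cm) [-1.7  2.1  9. ] tip z 7.3 R in box
 [[1.0, -0.0, -0.001], [-0.0, -1.0, -0.001], [-0.001, 0.001, -1.0]] F box [ 5.6  4.5 22.3] grip 0.00532192077777738 j [-0.19  0.41  1.82  0.    0.91 -0.86]
```

The force rises with no further motion and the tip stands at 7.3 cm, which is the flat flap's face height, so the flap is on its stop. I'll rise and cross behind the lid.

Call:
move_arm(increments=[[[0, 0, -1.5], [0, 0, 0]], [[0, 0, -3], [0, 0, 0]], [[0, 0, -4], [0, 0, 0]], [[0, 0, -4], [0, 0, 0]], [[0, 0, -4], [0, 0, 0]], [[0, 0, -4], [0, 0, 0]], [[0, 0, -4], [0, 0, 0]], [[0, 0, -2.5], [0, 0, 0]], [[0, 0, 0], [0, 0, 0]]])

```text
time: 7.9
eef_pos: [0.5444, -0.0946, 0.3612]
ee_rot: [0.004, 0.438, 0.899, 0.001]
contact_force: [0.6, -0.1, 0.3]
gripper_width: 0.006
grasp_force: 0.0
```

```bash
python3 - <<'E'
from h import *
where()
p=np.load('box.npy')
im,d=capture('scene');cv2.imwrite('pics/s3.png',im[:,:,::-1]);P=pts(d,camera_info('scene')).reshape(-1,3)
c,n=np.cos(p[2]),np.sin(p[2]);D=P[:,:2]-p[:2];B=np.c_[D@[c,n],D@[-n,c],P[:,2]]
f=B[(abs(B[:,0]+.025)<.035)&(abs(B[:,1])<.06)&(B[:,2]<.14)&(B[:,2]>.04)]
print(len(f),np.percentile(f[:,2],[5,50,95]),np.polyfit(f[:,0],f[:,2],1))
l=B[(B[:,2]>.13)&(B[:,2]<.28)&(B[:,0]>.07)&(abs(B[:,1])<.09)&(B[:,0]<.2)]
print('lid',np.median(np.arctan2(l[:,2]-.09,-(l[:,0]-.09))))
E
```

```text
t 7.9 box xyz(cm) [-1.8  2.  36.1] tip z 34.4 R in box
 [[1.0, -0.0, -0.007], [-0.0, -1.0, -0.006], [-0.007, 0.006, -1.0]] F box [-0.4 -0.4  0.3] grip 0.005512136899053473 j [-0.19  0.23  1.37  0.    1.53 -0.86]
1468 [0.07096549 0.07238235 0.07394337] [-0.00783097  0.07217594]
lid 1.90183099733351
```

View pics/s3.png

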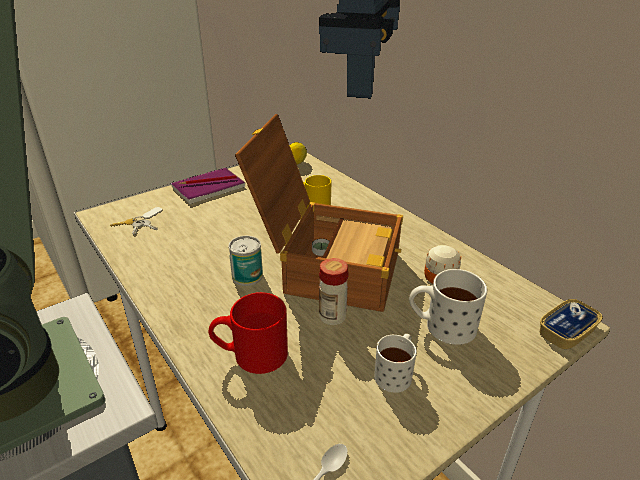

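The flap lies level at (362,243), face at 72 mm with under 0.01 rad of slope, and the lid is still at 1.90 rad. I'll cross over and go down behind the lid.

Call:
move_arm(increments=[[[3, 0.4, 0], [0, 0, 0]], [[4, 0.4, 0], [0, 0, 0]], [[4, 0.4, 0], [0, 0, 0]], [[4, 0.4, 0], [0, 0, 0]], [[4, 0.4, 0], [0, 0, 0]], [[3.5, 0, 0], [0, 0, 0]], [[0, 0, 0], [0, 0, 0]]])

```text
time: 8.65
eef_pos: [0.4173, 0.0974, 0.3556]
ee_rot: [-0.002, 0.436, 0.9, -0.0]
contact_force: [-1.1, 0.1, 0.6]
gripper_width: 0.009
grasp_force: 0.0
```

Call:
move_arm(increments=[[[0, 0, 3], [0, 0, 0]], [[0, 0, 4], [0, 0, 0]], [[0, 0, 3.5], [0, 0, 0]], [[0, 0, 2], [0, 0, 0]], [[0, 0, 0], [0, 0, 0]]])

```text
time: 9.15
eef_pos: [0.4179, 0.0941, 0.228]
ee_rot: [-0.004, 0.439, 0.899, -0.003]
contact_force: [-0.1, -0.5, -0.3]
gripper_width: 0.006
grasp_force: 0.0
```

```bash
python3 -c "
from h import *;where()"
```

```text
t 9.15 box xyz(cm) [20.8  0.4 22.8] tip z 21.1 R in box
 [[1.0, -0.001, 0.004], [-0.001, -1.0, 0.008], [0.004, -0.008, -1.0]] F box [-0.4  0.4 -0.3] grip 0.005560475388895198 j [ 0.19  0.09  1.87 -0.    1.19 -0.47]
```

Call:
move_arm(increments=[[[-1.5, 0.2, -0.5], [0, 0, 0]], [[-1.5, 0.2, -0.4], [0, 0, 0]], [[-0.8, 0, 0], [0, 0, 0]], [[-0.8, 0, 0], [0, 0, 0]], [[-0.8, 0, 0], [0, 0, 0]], [[-0.8, 0, 0], [0, 0, 0]], [[-0.8, 0, 0], [0, 0, 0]], [[-0.8, 0, 0], [0, 0, 0]], [[0, 0, 0], [0, 0, 0]]])

```text
time: 10.05
eef_pos: [0.472, 0.0353, 0.2407]
ee_rot: [0.0, 0.439, 0.899, -0.0]
contact_force: [-0.8, -0.2, -0.4]
gripper_width: 0.003
grasp_force: 0.0
```

```bash
python3 -c "
from h import *;where()"
```

```text
t 10.05 box xyz(cm) [12.9 -0.3 24.1] tip z 22.4 R in box
 [[1.0, -0.001, -0.001], [-0.001, -1.0, 0.0], [-0.001, -0.0, -1.0]] F box [ 0.3  0.8 -0.4] grip 0.0033285975747179408 j [ 0.05  0.15  1.77 -0.    1.22 -0.61]
```

Call:
move_arm(increments=[[[-0.75, 0, 0], [0, 0, 0]], [[-0.75, 0, 0.1], [0, 0, 0]], [[-0.9, 0, 0.1], [0, 0, 0]], [[-0.9, 0, 0.1], [0, 0, 0]], [[-0.9, 0, 0.1], [0, 0, 0]], [[-0.9, 0, 0.2], [0, 0, 0]], [[-0.9, 0, 0.3], [0, 0, 0]], [[-0.9, 0, 0.3], [0, 0, 0]], [[-0.9, 0, 0.4], [0, 0, 0]], [[-0.9, 0, 0.4], [0, 0, 0]]])

```text
time: 11.05
eef_pos: [0.5255, -0.0329, 0.2205]
ee_rot: [-0.0, 0.438, 0.899, 0.0]
contact_force: [0.2, 1.9, 1.1]
gripper_width: 0.003
grasp_force: 0.7
```

```bash
python3 -c "
from h import *;where()
im,d=capture('scene');cv2.imwrite('pics/s4.png',im[:,:,::-1])"
```

```text
t 11.05 box xyz(cm) [ 4.2 -0.3 22.1] tip z 20.4 R in box
 [[1.0, -0.0, 0.0], [-0.0, -1.0, -0.0], [0.0, 0.0, -1.0]] F box [ 1.3 -1.4  1.1] grip 0.0026369732306863753 j [-0.08  0.25  1.69  0.    1.2  -0.75]
```

View pics/s4.png

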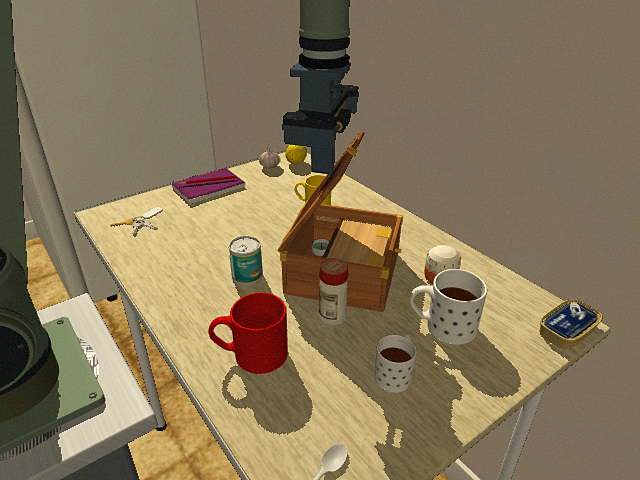

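The lid is about half-way, with its edge at (360,135) and the fingers at (322,160) pushing its outer face. The flap is still flat and the bystanders are untouched. Continuing along the arc.

Call:
move_arm(increments=[[[-1, 0, 0.8], [0, 0, 0]], [[-1, 0, 0.8], [0, 0, 0]], [[-1, 0, 0.8], [0, 0, 0]], [[-0.56, 0, 0.8], [0, 0, 0]], [[-0.56, 0, 0.8], [0, 0, 0]], [[-0.56, 0, 0.8], [0, 0, 0]], [[-0.56, 0, 0.8], [0, 0, 0]], [[-0.3, 0, 0.8], [0, 0, 0]], [[-0.3, 0, 0.8], [0, 0, 0]], [[-0.3, 0, 0.8], [0, 0, 0]]])

```text
time: 12.1
eef_pos: [0.5627, -0.0807, 0.1403]
ee_rot: [-0.0, 0.438, 0.899, 0.0]
contact_force: [-0.6, 0.7, 0.6]
gripper_width: 0.004
grasp_force: 0.4
```

```bash
python3 -c "
from h import *;where()"
```

```text
t 12.1 box xyz(cm) [-1.8 -0.3 14. ] tip z 12.3 R in box
 [[1.0, 0.0, 0.0], [0.0, -1.0, 0.0], [0.0, -0.0, -1.0]] F box [0.9 0.  0.6] grip 0.0037433894006729715 j [-0.16  0.38  1.71  0.    1.05 -0.83]
```

Tip at 12.3 cm; the shut lid's face is at 9.8 cm.

Call:
move_arm(increments=[[[-0.2, 0, 0.6], [0, 0, 0]], [[-0.1, 0, 0.6], [0, 0, 0]], [[0, 0, 0.5], [0, 0, 0]], [[0, 0, 0.3], [0, 0, 0]], [[0, 0, 0.2], [0, 0, 0]], [[0, 0, 0.2], [0, 0, 0]], [[0, 0, 0], [0, 0, 0]]])

```text
time: 12.8
eef_pos: [0.5645, -0.0829, 0.1168]
ee_rot: [-0.0, 0.438, 0.899, 0.0]
contact_force: [0.5, -0.3, -0.2]
gripper_width: 0.005
grasp_force: 0.0
```

Call:
move_arm(increments=[[[0, 0, 0.15], [0, 0, 0]], [[0, 0, 0.15], [0, 0, 0]], [[0, 0, 0], [0, 0, 0]], [[0, 0, 0], [0, 0, 0]]])

```text
time: 13.2
eef_pos: [0.5647, -0.083, 0.1152]
ee_rot: [0.0, 0.438, 0.899, 0.0]
contact_force: [-2.3, 1.1, 7.0]
gripper_width: 0.007
grasp_force: 3.7
```

```bash
python3 -c "
from h import *;where()"
```

```text
t 13.2 box xyz(cm) [-2.1 -0.3 11.5] tip z 9.8 R in box
 [[1.0, -0.0, -0.001], [-0.0, -1.0, -0.001], [-0.001, 0.001, -1.0]] F box [2.3 1.1 7. ] grip 0.007227610645215267 j [-0.17  0.41  1.74  0.    0.99 -0.83]
```

Call:
move_arm(increments=[[[0, 0, 0.1], [0, 0, 0]], [[0, 0, 0.1], [0, 0, 0]], [[0, 0, 0], [0, 0, 0]], [[0, 0, 0], [0, 0, 0]]])

```text
time: 13.6
eef_pos: [0.5647, -0.0829, 0.1151]
ee_rot: [0.001, 0.438, 0.899, 0.0]
contact_force: [-5.6, 1.0, 18.3]
gripper_width: 0.005
grasp_force: 9.0
```

Call:
move_arm(increments=[[[0, 0, -1], [0, 0, 0]], [[0, 0, -3], [0, 0, 0]], [[0, 0, -4], [0, 0, 0]], [[0, 0, -4], [0, 0, 0]], [[0, 0, -4], [0, 0, 0]], [[0, 0, -3], [0, 0, 0]], [[0, 0, 0], [0, 0, 0]], [[0, 0, 0], [0, 0, 0]]])

```text
time: 14.4
eef_pos: [0.5646, -0.083, 0.3022]
ee_rot: [0.0, 0.438, 0.899, 0.0]
contact_force: [-0.2, -0.5, -0.4]
gripper_width: 0.004
grasp_force: 0.0
```

```bash
python3 - <<'E'
from h import *
where()
p=np.load('box.npy')
im,d=capture('scene');cv2.imwrite('pics/s5.png',im[:,:,::-1]);P=pts(d,camera_info('scene')).reshape(-1,3)
c,n=np.cos(p[2]),np.sin(p[2]);D=P[:,:2]-p[:2];B=np.c_[D@[c,n],D@[-n,c],P[:,2]]
f=B[(abs(B[:,0])<.08)&(abs(B[:,1])<.08)&(B[:,2]<.15)&(B[:,2]>.06)]
print(len(f),np.percentile(f[:,2],[5,50,95]),np.polyfit(f[:,0],f[:,2],1))
E
```

```text
t 14.4 box xyz(cm) [-2.1 -0.3 30.2] tip z 28.5 R in box
 [[1.0, -0.0, -0.001], [-0.0, -1.0, -0.001], [-0.001, 0.001, -1.0]] F box [-0.3  0.4 -0.4] grip 0.0043966334534897775 j [-0.17  0.28  1.45  0.    1.42 -0.83]
4492 [0.0956703  0.09711932 0.09852842] [0.00034548 0.09711467]
```

View pics/s5.png

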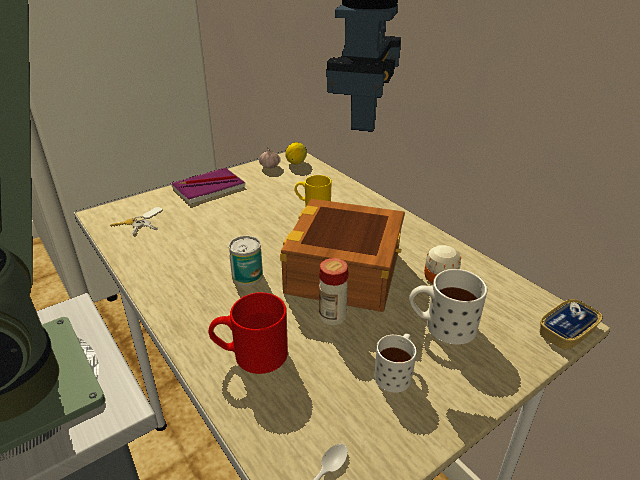

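The lid is shut flat at (345,235), with a slope under 0.001 and its face at 97 mm. The mug, timer, spice jar and tin stand where they were, and the arm is clear.

```bash
python3 -c "
from station import *
print(sign_off())"
```

```text
the job is handed in; nothing more can be done
None
```

The flap is folded flat, the lid is shut over it, the bystanders look unmoved in the final picture, and the job is handed in (no verdict was returned).

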